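# Shift the tube shaker into third gear and start it

### The job

Put the tube shaker into third gear and start it: with your fingertips push the gear lever to neutral, across the H-shaped gate to the right-hand side, and then forward, away from you, until it is fully home in the right front slot, which is third. Only then push the small flat start button fully in and let it come out again, leaving the lever in third. Push only - do not pinch the lever between the fingers, do not press the mushroom-headed stop button, and leave everything else standing where it is.

Things in the scene. Friction and masses are not known exactly. Their poses are not given: they have to be found in the camera images.
- shaker: Bench tube shaker, light grey, fixed. Origin: on the bench under the gate's centre; x forward (away from the operator at the robot's side), y to the operator's left, z up. Control end: x -140 to 120, y -90 to 90 mm, flat top 112 mm high, with gate, lever and two buttons. Deck end: y 90 to 375 mm, carrying a clamped rack of red-capped tubes (tops 160 mm above the bench, y 150 to 340 mm).
- gate (a point): Centre of the gear gate, on top of its steel plate (100 x 96 mm), 118 mm above the bench; axes as shaker. An H is cut through it: legs along x at y +18 (left) and -18 mm (right), joined by the neutral channel along y at x 0. Slots 16 mm wide, stem 10 mm; the tongues' round tips guide the stem. First = left front, second = left rear, third = right front, fourth = right rear.
- knob (a point): Centre of the gear lever's black ball knob, 40 mm across, on a 10 mm steel stem. It swings about a point 83 mm under gate, at a radius of 160 mm. Knob centre from gate in mm: left neutral (0, 35, 73), right neutral (0, -35, 73), fully home in third (42, -35, 68), first (42, 35, 68), second (-42, 35, 68). Its axes tilt with the lever.
- shift_fore (a joint): Fore-and-aft angle of the lever, rad: 0 in neutral, about +0.265 at the front end of a slot (first, third), -0.265 at the rear end (second, fourth). 0.01 rad moves the knob 1.6 mm. No spring: it needs about 3 to 4 N at the knob to move and stays where it is left. It starts anywhere along the left leg.
- shift_cross (a joint): Sideways angle of the lever, rad: about -0.22 in the left leg, +0.22 in the right leg (positive to the operator's right). It can change only along the neutral channel, with shift_fore within about 0.05 of 0 (the round tips guide the stem). Same friction as shift_fore. It starts in the left leg.
- start (a joint): Start button, m: 0 out, 0.006 fully in, spring return, 5 N when fully in. A flat round button 28 mm in diameter in a steel collar 44 mm wide and 12 mm high, on the control end nearer the operator than the gate, on the left. Its top stands 10 mm above the collar.
- start_top (a point): Centre of the start button's top face, 134 mm above the bench when out; it is 98 mm nearer the operator and 40 mm left of gate.
- stop (a joint): Stop button, m: 0 out, 0.005 fully in, 6.4 N when fully in. A mushroom head 40 mm in diameter, its top 142 mm above the bench, 80 mm to the right of the start button. Not to be pressed.
- vial: Loose red-capped vial, 27 mm in diameter, 44 mm high, standing on the shaker's control end near its right far corner. Origin: centre of its underside. Leave it.
- cap: Loose red screw cap, 20 mm in diameter, 12 mm high, lying on the control end near its left far corner. Origin: centre of its underside. Leave it.
- tip_box: Loose pipette tip box, 87 x 127 x 75 mm high, blue with a clear lid, on the bench to the right of the shaker. Origin: centre of its underside. Leave it.
- reagent: Loose green reagent bottle, 68 mm in diameter, 155 mm high, to the right of the shaker. Origin: centre of its underside. Leave it.
- spray: Loose pink spray bottle, 66 mm in diameter, 177 mm high, on the bench right of the shaker. Origin: centre of its underside. Leave it.
- marker: Loose marker pen, 130 mm long, 15 mm thick, lying on the bench along the shaker's near side, along its x axis. Origin: under its middle. Leave it.

How it is judged:
By the outcome, as a careful person would: the job done as asked, in the order asked, and still so for the second after the job is handed in, with the robot touching nothing.
It also fails if it takes over 54 s, if anything falls off the work surface, if the arm or the gripper's body presses on something with over 40 N, if the wrist force passes 120 N, or if a joint passes its speed limit or range.

### The arm

A 6-joint arm with a two-finger parallel gripper is mounted at the origin on the work surface. World frame = base frame: x ahead of the robot, y to its left, z up, the work surface at z = 0. Lengths are in mm, angles in degrees, forces in N, time in s.
With the tool pointing down it reaches from about 325 to 900 mm from the base axis. Payload 6.1 kg.
Tool frame: the origin (TCP) lies at the very end of the fingers, on their centre line; the grasp point (between the pads) lies 19 mm behind it (env.tcp_to_grasp is the distance from the TCP to the grasp point, in mm); z points along the fingers, x is the direction in which the jaws open and shut, and the axes are right-handed (so a half turn about z gives the same grasp; the last joint's range is limited). The gripper opens to 85 mm and grips with 20 to 120 N. Pads are 22 mm wide; open, the fingers measure 114 mm over their backs; the gripper's body (76 mm by 85 mm) begins 54 mm behind the grasp point. The pads swing forward as they close: fully open they stand 13 mm farther back than shut.
Start: joints at [-76.438, 12.628, 87.462, -0, 79.91, -7.225], TCP at [221.801, -584.312, 231.3] pointing down, gripper open.
Joint ranges: [-170.65, 170.65], [-52.31, 119.04], [5.05, 147.46], [-71.25, 251.25], [11.57, 151.72], [-153.62, 153.62]. Speed limits (degrees/s): [147.25, 147.25, 172.46, 180, 180, 180].

### API

Orientations are given as a 3x3 rotation matrix whose columns are the frame's x, y, z axes.
In Python, from rig import env, optics, hand_in gives the robot as it stands.
- The arm moves only by the tool jog_arm, never from a script. Its arguments are lists of equal length, an entry for each row: "translation": the shift along the tool's x, y, z in mm, a list of three; "turn": the turn, a rotation vector about the tool's x, y, z in rad, a list of three; "hand": the opening, from 0 (shut) to 1 (fully open). In form: {"translation": [[dx, dy, dz], ...], "turn": [[ax, ay, az], ...], "hand": [hand, ...]}. A call has 1 to 20 rows; each row shifts and turns the commanded pose from where the row before left it, along the tool's axes as they then stand; what a row does not reach is not made up. A row lasts 1/10 s, in which the tool goes at most 50 mm and 8.59 degrees, less where a joint would pass 70% of its speed; a pose out of reach is approached as far as the arm can. A call is refused whole if a number of a shift passes 50 or a number of a turn 0.15, either way. A call with a gripper value outside its range is refused whole. The fingers move at their own pace and stop on an object; "newtons" is the grip in N (left out, the last holds). Time passes only in rows, so rows that do not move let the fingers close. It gives the time, the measured TCP pose, the force and the opening at its end, in the units of the state.
- env.observe(): the state, without advancing time (a new reading comes with each control period).
- optics.snapshot(name): name is "scene" or "side" or "wrist"; returns the picture (420x560x3 uint8, red, green, blue); there is no depth.
- optics.get_calibration(name): a dict with "intrinsics" (3x3 intrinsics, pixels), "k1" (the pictures are not rectified: a ray, as slopes to the right and down, at radius r is drawn at 1 + k1 r^2 times it, then the intrinsics apply), "origin" and "attitude" of the camera in the world; the wrist camera has in their place "hand_eye" (4x4, takes a point from camera to tool coordinates, whose origin is the TCP and whose axes are the tool frame's). Camera axes: x right, y up, looking along -z (the intrinsics and any distortion apply to the point x, -y, -z); pixel columns grow to the right and rows downward; lengths in mm; the calibration is good to about 2 mm. A picture is of the moment at which its call begins: read the wrist's pose just before it. get_calibration takes no time and is no camera call.
- hand_in(): hands the job in, once; it reports no verdict.
The state is a dict: "t": time; "joint_positions": joint angles; "dq": joint speeds; "joint_efforts": joint torques, N m; "eef_pos": TCP position; "tcp_rot": TCP orientation; "wrist_force": force on the tool from outside, world axes, zero at the start; "ft_torque": the same for the moment, N m; "gripper_width": finger opening in mm.
Only numpy, scipy, OpenCV 4.12 (cv2) and the standard library are available. Lean on these libraries where they do the work, as an engineer would, in place of code of your own. Each camera call takes 0.05 s, during which the arm holds its last target.

## Working session

There is one attempt and no reset: what is moved stays moved. The work goes in short steps, Python scripts to look and compute and a tool call to move; the robot and the scene stay as the last step left them, time stands still between calls to the robot, and variables do not carry over. Pictures are saved under pics/ and viewed, and the job is handed in when it is done.

Besides the shell and the picture viewer there is one more tool, called after "Request:" as name(argument=value, ...), one argument or row to a line, values as JSON. jog_arm: Moves the arm, as the interface text tells. Its arguments: {"type":"object","properties":{"translation":{"type":"array"},"turn":{"type":"array"},"hand":{"type":"array"},"newtons":{"type":"number"}},"required":["translation","turn","hand"]}

```bash
ls; mkdir -p pics; python3 - <<'E'
from rig import env, optics
import cv2, numpy as np
np.set_printoptions(precision=4,suppress=True)
s=env.observe()
for k,v in s.items(): print(k,np.array(v))
for n in ["scene","side","wrist"]:
    c=optics.get_calibration(n); print(n,c)
    im=optics.snapshot(n); cv2.imwrite(f"pics/{n}0.png",cv2.cvtColor(im,cv2.COLOR_RGB2BGR))
E
```

```text
pics
t 0.0
joint_positions [-76.4371  12.6759  87.5267  -0.0018  79.9104  -7.2264]
dq [ 0.0565  0.0601 -0.0481 -0.0281  0.0531  0.0353]
joint_efforts [  0.0004 -49.6907 -38.9393  -0.0003   0.0112  -0.    ]
eef_pos [ 221.6598 -583.715   230.184 ]
tcp_rot [[ 0.3549 -0.9349 -0.0005]
 [-0.9349 -0.3549  0.0019]
 [-0.002  -0.0002 -1.    ]]
wrist_force [-0.1564  0.593   0.4715]
ft_torque [0.0402 0.0044 0.017 ]
gripper_width 85.65450507418115
scene {'intrinsics': array([[451.7681,   0.    , 275.3986],
       [  0.    , 451.7681, 206.1128],
       [  0.    ,   0.    ,   1.    ]]), 'k1': 0.016251730515066145, 'origin': array([1117.8364,  -72.26  ,  646.1488]), 'attitude': array([[-0.0204, -0.6672,  0.7446],
       [ 0.9996,  0.0021,  0.0293],
       [-0.0211,  0.7449,  0.6669]])}
side {'intrinsics': array([[404.8119,   0.    , 283.6966],
       [  0.    , 404.8119, 210.9463],
       [  0.    ,   0.    ,   1.    ]]), 'k1': -0.002154221848586934, 'origin': array([392.1511, 448.8453, 809.7346]), 'attitude': array([[-0.9535,  0.2366, -0.1867],
       [-0.3011, -0.7205,  0.6246],
       [ 0.0132,  0.6518,  0.7583]])}
wrist {'intrinsics': array([[342.8203,   0.    , 280.498 ],
       [  0.    , 342.8203, 209.4474],
       [  0.    ,   0.    ,   1.    ]]), 'k1': -0.04177198666736625, 'hand_eye': array([[   1.    ,   -0.0001,   -0.0005,   -0.3023],
       [  -0.0003,   -0.9483,   -0.3174,  -81.241 ],
       [  -0.0005,    0.3174,   -0.9483, -141.9418],
       [   0.    ,    0.    ,    0.    ,    1.    ]])}
```

View pics/scene0.png

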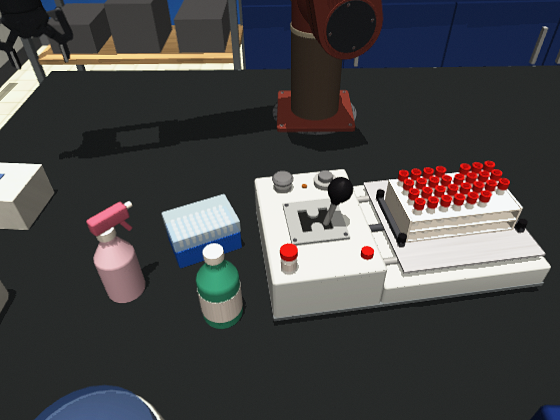

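View pics/side0.png

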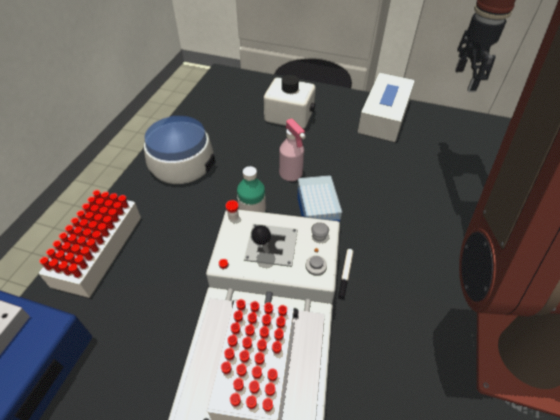

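View pics/wrist0.png

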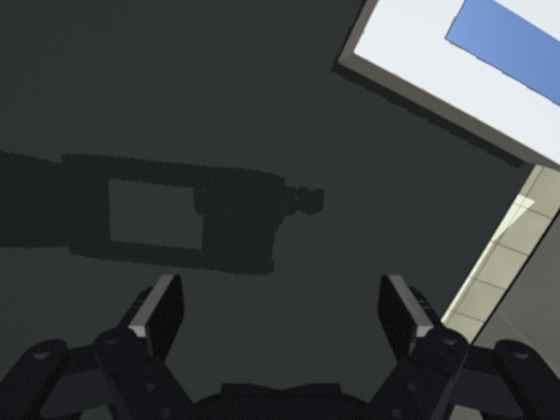

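```bash
python3 - <<'E'
import cv2
a=cv2.imread('pics/scene0.png')[155:325,245:395]; cv2.imwrite('pics/sc_crop.png',cv2.resize(a,None,fx=3.5,fy=3.5,interpolation=cv2.INTER_CUBIC))
a=cv2.imread('pics/side0.png')[195:305,200:360]; cv2.imwrite('pics/si_crop.png',cv2.resize(a,None,fx=5,fy=5,interpolation=cv2.INTER_CUBIC))
E
```

```text
(no output)
```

View pics/sc_crop.png

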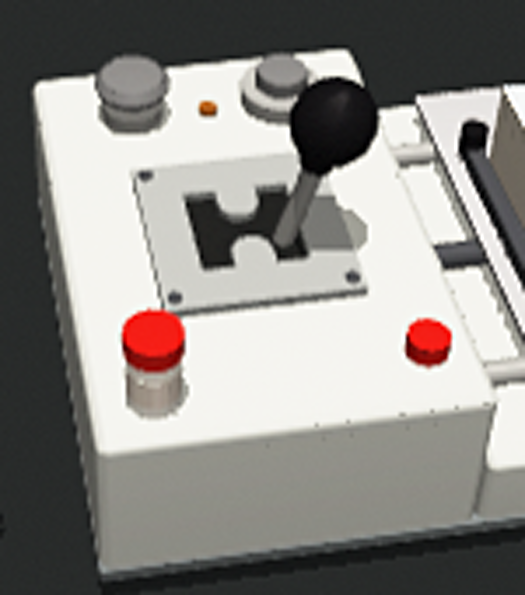

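View pics/si_crop.png

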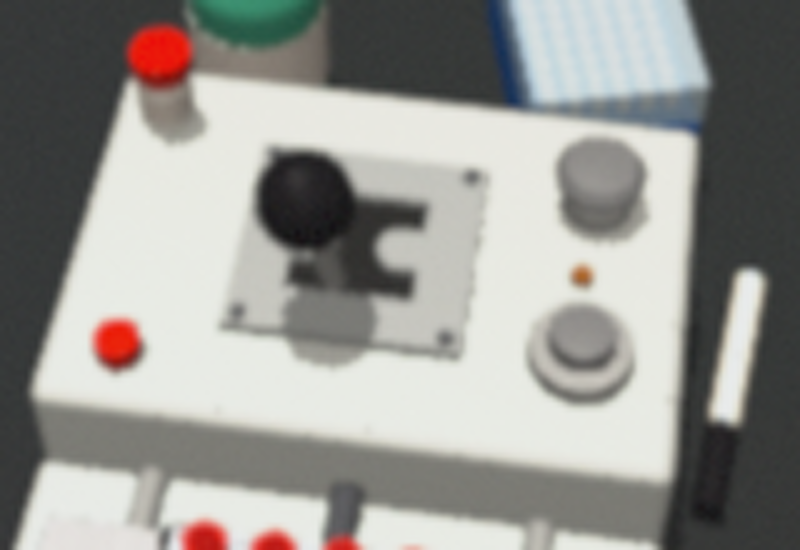

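```bash
cat > h.py <<'E'
import numpy as np
from scipy.optimize import least_squares
from rig import env, optics
def proj(c,P,o=None,A=None):
    o=c['origin'] if o is None else o; A=c['attitude'] if A is None else A
    p=(np.atleast_2d(P)-o)@A
    u=p[:,0]/-p[:,2]; v=-p[:,1]/-p[:,2]; r2=u*u+v*v
    f=1+c['k1']*r2; K=c['intrinsics']
    return np.c_[K[0,0]*u*f+K[0,2],K[1,1]*v*f+K[1,2]]
def wcam(c,pos,R):
    H=c['hand_eye']; return R@H[:3,3]+pos, R@H[:3,:3]
def S2W(q,P):
    c,s=np.cos(q[2]),np.sin(q[2]); P=np.atleast_2d(P)
    return np.c_[q[0]+c*P[:,0]-s*P[:,1], q[1]+s*P[:,0]+c*P[:,1],P[:,2]]
def knob(f,cr,L=160):
    # sol: from gate (0,0,-83)
    a=np.array([np.tan(f),-np.tan(cr),1.]); a/=np.linalg.norm(a)
    return L*a+np.array([0,0,118-83.])
E
cat > fit.py <<'E'
from h import *
np.set_printoptions(precision=3,suppress=True)
cs=optics.get_calibration('scene'); ci=optics.get_calibration('side')
sc=[((-50,-48,118),(134,174)),((50,-48,118),(165,309)),((50,48,118),(366,291)),((120,90,112),(492,405)),((120,-90,112),(98,452)),((-140,-90,112),(35,85)),((-98,40,134),(283,75)),((-98,-40,142),(131,78))]
si=[((-50,-48,118),(488,178)),((-50,48,118),(461,356)),((50,48,118),(221,327)),((50,-48,118),(270,150)),((-98,40,134),(583,335)),((-98,-40,142),(600,170)),((-140,-90,112),(697,135)),((-140,90,112),(670,487)),((120,90,112),(35,395)),((120,-90,112),(130,78))]
Ps=np.array([a for a,_ in sc],float); us=np.array([b for _,b in sc])/3.5+[245,155]
Pi=np.array([a for a,_ in si],float); ui=np.array([b for _,b in si])/5+[200,195]
ks=np.array([334,123])/3.5+[245,155]; ki=np.array([306,200])/5+[200,195]
def res(p):
    q=p[:3]
    return np.r_[(proj(cs,S2W(q,Ps))-us).ravel(),(proj(ci,S2W(q,Pi))-ui).ravel()]
for nm,sl in (('both',slice(None)),('scene',slice(0,16)),('side',slice(16,None))):
    r=least_squares(lambda p:res(p)[sl],[450,-60,0.]); 
    print(nm,r.x[:2],np.degrees(r.x[2]),np.sqrt(np.mean(r.fun**2)))
    if nm=='both': print(r.fun.reshape(-1,2)); q=r.x
    k=least_squares(lambda a:np.r_[proj(cs,S2W(r.x,knob(*a)))[0]-ks,proj(ci,S2W(r.x,knob(*a)))[0]-ki],[0.1,-.2])
    print('knob',k.x,k.fun,knob(*k.x),S2W(r.x,knob(*k.x)))
np.save('q.npy',q)
E
python3 fit.py
```

```text
both [560.782 -26.628] 8.93801276061824 1.6171546653476576
[[-0.053 -2.133]
 [ 0.318  0.02 ]
 [ 1.36  -1.508]
 [ 3.898 -1.784]
 [-0.731 -1.027]
 [-0.376 -2.732]
 [ 0.766 -2.449]
 [ 1.125 -2.4  ]
 [-0.169 -1.91 ]
 [-0.824 -0.588]
 [-1.337 -1.33 ]
 [-1.757 -2.032]
 [-0.591 -0.939]
 [ 0.004 -1.548]
 [ 0.311 -1.204]
 [ 0.163 -0.867]
 [-2.725 -0.548]
 [-0.014 -3.878]]
knob [ 0.09  -0.218] [ 0.347 -1.138 -0.854 -0.506] [ 14.021  34.499 190.606] [[569.273   9.631 190.606]]
scene [564.304 -28.113] 8.772751379794792 1.2924985531277937
knob [ 0.068 -0.231] [ 0.316 -1.088 -0.794 -0.441] [ 10.558  36.537 190.414] [[569.166   9.607 190.414]]
side [558.325 -23.692] 9.353369946964786 1.0039656469578688
knob [ 0.105 -0.197] [ 0.425 -1.288 -0.973 -0.655] [ 16.43   31.135 191.079] [[569.477   9.699 191.079]]
```

Request:
jog_arm(
  translation=[
    [0, 0, -50],
    [0, 0, -50],
    [-15, -12, 0],
    [-29, -25, 0],
    [-29, -25, 0],
    [-29, -25, 0],
    [-29, -25, 0],
    [-29, -25, 0],
    [-29, -25, 0],
    [-29, -25, 0],
    [-29, -25, 0],
    [-29, -25, 0],
    [-29, -25, 0],
    [-29, -25, 0],
    [-29, -25, 0],
    [-29, -25, 0],
    [-29, -25, 0],
    [-29, -25, 0],
    [-29, -25, 0],
    [-14, -13, 0],
  ],
  turn=[
    [0, 0, 0.1],
    [0, 0, 0.107],
    [0, 0, 0],
    [0, 0, 0],
    [0, 0, 0],
    [0, 0, 0],
    [0, 0, 0],
    [0, 0, 0],
    [0, 0, 0],
    [0, 0, 0],
    [0, 0, 0],
    [0, 0, 0],
    [0, 0, 0],
    [0, 0, 0],
    [0, 0, 0],
    [0, 0, 0],
    [0, 0, 0],
    [0, 0, 0],
    [0, 0, 0],
    [0, 0, 0],
  ],
  hand=[1, 1, 1, 1, 1, 1, 1, 1, 1, 1, 1, 1, 1, 1, 1, 1, 1, 1, 1, 1],
)

```text
t: 2.15
eef_pos: [565.9, -28.5, 330.8]
tcp_rot: [[0.157, -0.988, -0.0], [-0.988, -0.157, 0.001], [-0.001, 0.0, -1.0]]
wrist_force: [-0.7, -1.0, 0.5]
gripper_width: 85.5
```

Request:
jog_arm(
  translation=[
    [0, 0, 0],
    [0, 0, 0],
    [0, 0, 0],
  ],
  turn=[
    [0, 0, 0],
    [0, 0, 0],
    [0, 0, 0],
  ],
  hand=[1, 1, 1],
)

```text
t: 2.45
eef_pos: [564.7, -32.2, 331.1]
tcp_rot: [[0.154, -0.988, -0.001], [-0.988, -0.154, -0.0], [0.0, 0.001, -1.0]]
wrist_force: [1.0, -0.6, 0.7]
gripper_width: 84.9
```

```bash
python3 - <<'E'
from rig import env, optics
import cv2, numpy as np
np.set_printoptions(precision=4,suppress=True)
s=env.observe(); np.savez('w1.npz',p=s['eef_pos'],R=s['tcp_rot'])
print(s['t'],np.array(s['eef_pos']),np.array(s['tcp_rot']),s['wrist_force'])
im=optics.snapshot("wrist"); cv2.imwrite("pics/wrist1.png",cv2.cvtColor(im,cv2.COLOR_RGB2BGR))
E
```

```text
2.45 [564.6834 -32.1839 331.1155] [[ 0.1543 -0.988  -0.0006]
 [-0.988  -0.1543 -0.0003]
 [ 0.0002  0.0006 -1.    ]] [ 0.9694 -0.6001  0.6515]
```

View pics/wrist1.png

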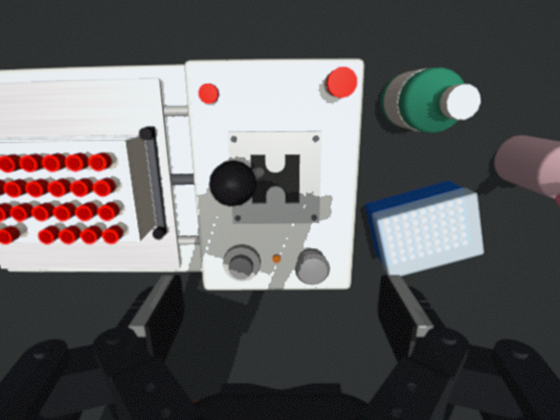

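```bash
python3 - <<'E'
import cv2
a=cv2.imread('pics/wrist1.png')[50:300,180:370]; cv2.imwrite('pics/w1_crop.png',cv2.resize(a,None,fx=3,fy=3,interpolation=cv2.INTER_CUBIC)[:600])
cv2.imwrite('pics/w1_crop2.png',cv2.resize(a,None,fx=4,fy=4,interpolation=cv2.INTER_CUBIC)[400:])
E
```

```text
(no output)
```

View pics/w1_crop.png

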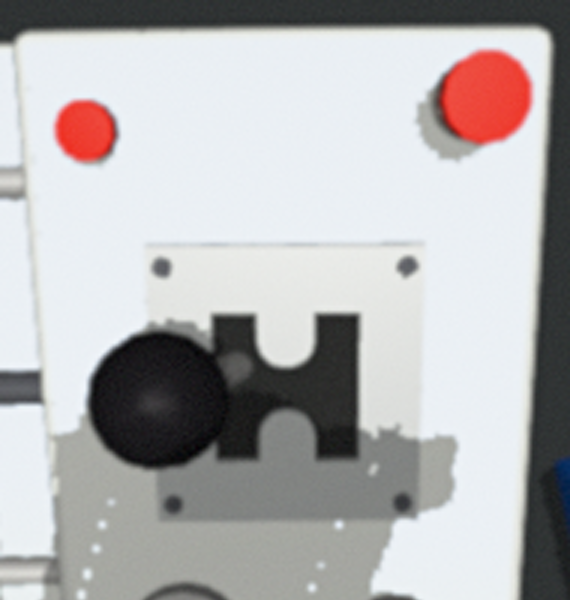

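View pics/w1_crop2.png

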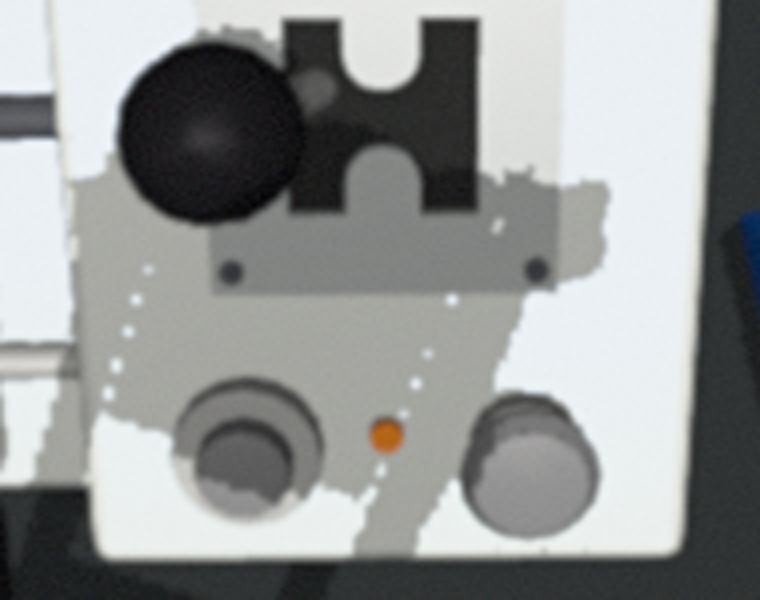

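```bash
cat > fit2.py <<'E'
from h import *
np.set_printoptions(precision=3,suppress=True)
exec(open('fit.py').read().split("def res")[0].split("np.set_printoptions(precision=3,suppress=True)")[1])
cw=optics.get_calibration('wrist'); d=np.load('w1.npz'); o,A=wcam(cw,d['p'],d['R'])
w=[((50,48,118),(146,244)),((50,-48,118),(424,242)),((-50,48,118),(158,521)),((-50,-48,118),(420,518))]
w2=[((-98,40,134),(244,465)),((-98,-40,142),(531,485))]
Pw=np.array([a for a,_ in w+w2],float); uw=np.r_[np.array([b for _,b in w])/3+[180,50],np.array([b for _,b in w2])/4+[180,150]]
kw=np.array([159,400])/3+[180,50]
def rw(p): return (proj(cw,S2W(p,Pw),o,A)-uw).ravel()
r=least_squares(rw,[560,-27,.15]); print('wrist',r.x[:2],np.degrees(r.x[2]));print(r.fun.reshape(-1,2))
k=least_squares(lambda a:proj(cw,S2W(r.x,knob(*a)),o,A)[0]-kw,[0.1,-.2]);print('knob',k.x,knob(*k.x),S2W(r.x,knob(*k.x)))
# joint w/ per-camera offsets of position
ms=[0,1,2,6,7]; mi=[0,1,2,3,4,5]
def full(p):
    q=p[:3]; a,b=knob(p[3],p[4]),0
    K=np.array([a])
    return np.r_[(proj(cs,S2W(q,np.r_[Ps[ms],K]),cs['origin']+p[5:8])-np.r_[us[ms],[ks]]).ravel(),
     (proj(ci,S2W(q,np.r_[Pi[mi],K]),ci['origin']+p[8:11])-np.r_[ui[mi],[ki]]).ravel(),
     (proj(cw,S2W(q,np.r_[Pw,K]),o+p[11:14],A)-np.r_[uw,[kw]]).ravel(), p[5:14]/2*.7]
r=least_squares(full,[560,-27,.15,.1,-.2]+[0]*9); print('joint',r.x[:2],np.degrees(r.x[2]),r.x[3:]); print(r.fun[:-9].reshape(-1,2))
print(knob(*r.x[3:5]),S2W(r.x,knob(*r.x[3:5])), 'start',S2W(r.x,[-98,40,134]))
np.save('q.npy',r.x[:3])
E
python3 fit2.py
```

```text
wrist [560.823 -27.666] 9.262576692075903
[[-0.692 -0.482]
 [ 1.05  -0.47 ]
 [ 0.177 -0.794]
 [-0.459 -0.341]
 [-0.595  2.191]
 [ 0.472  0.282]]
knob [ 0.085 -0.222] [ 13.274  35.17  190.521] [[568.262   9.182 190.521]]
joint [560.019 -27.082] 9.19518394248189 [ 0.086 -0.222 -0.871  0.494  3.278  1.001 -1.092  2.407 -0.13   0.598
  2.158]
[[-0.678 -0.611]
 [-0.119  1.556]
 [ 0.7   -0.159]
 [-0.099 -1.037]
 [ 0.395 -0.849]
 [-0.131  0.21 ]
 [ 0.398 -0.901]
 [ 0.007  0.47 ]
 [-0.489 -0.092]
 [-1.17  -0.867]
 [ 0.206  0.048]
 [ 0.583 -0.581]
 [ 0.255  1.067]
 [-0.39  -0.085]
 [ 0.747  0.044]
 [ 0.321 -0.967]
 [-0.827 -0.416]
 [-0.546  1.759]
 [ 0.085 -0.1  ]
 [ 0.375 -0.097]]
[ 13.442  35.074 190.529] [[567.683   9.689 190.529]] start [[456.886  -3.256 134.   ]]
```

Request:
jog_arm(
  translation=[
    [-14, -20, 0],
    [-14, -20, 0],
    [-13, -21, 0],
    [0, 0, 0],
    [0, 0, 0],
    [0, 0, 20],
    [0, 0, 30],
    [0, 0, 30],
    [0, 0, 30],
    [0, 0, 25],
    [0, 0, 20],
    [0, 0, 0],
    [0, 0, 0],
    [0, 0, 0],
  ],
  turn=[
    [0, 0, 0],
    [0, 0, 0],
    [0, 0, 0],
    [0, 0, 0],
    [0, 0, 0],
    [0, 0, 0],
    [0, 0, 0],
    [0, 0, 0],
    [0, 0, 0],
    [0, 0, 0],
    [0, 0, 0],
    [0, 0, 0],
    [0, 0, 0],
    [0, 0, 0],
  ],
  hand=[0, 0, 0, 0, 0, 0, 0, 0, 0, 0, 0, 0, 0, 0],
  newtons=40,
)

```text
t: 3.9
eef_pos: [620.0, 18.0, 178.4]
tcp_rot: [[0.155, -0.988, 0.003], [-0.988, -0.155, -0.0], [0.001, -0.003, -1.0]]
wrist_force: [0.3, 0.3, -1.0]
gripper_width: 0.1
```

```bash
cat > look.py <<'E'
import sys
from h import *
import cv2
np.set_printoptions(precision=3,suppress=True)
tag=sys.argv[1]; cams=sys.argv[2:]
s=env.observe(); q=np.load('q.npy'); c,sn=np.cos(q[2]),np.sin(q[2]); p=np.array(s['eef_pos'])
R=np.array([[c,sn],[-sn,c]])
print('t',s['t'],'tcp world',p,'shaker',R@(p[:2]-q[:2]),'F_shaker',R@np.array(s['wrist_force'])[:2],s['wrist_force'][2],'w',s['gripper_width'])
np.savez(f'{tag}.npz',p=p,R=s['tcp_rot'])
crop={'scene':(150,330,240,400,3.4),'side':(180,310,190,360,4.6),'wrist':(0,420,0,560,1.4)}
for n in cams:
    im=cv2.cvtColor(optics.snapshot(n),cv2.COLOR_RGB2BGR); cv2.imwrite(f'pics/{tag}_{n}_full.png',im)
    a,b,cc,d,f=crop[n]; cv2.imwrite(f'pics/{tag}_{n}.png',cv2.resize(im[a:b,cc:d],None,fx=f,fy=f,interpolation=cv2.INTER_CUBIC))
E
python3 look.py a scene wrist
```

```text
t 3.9 tcp world [619.95   17.981 178.421] shaker [66.362 34.907] F_shaker [0.323 0.213] -0.9692511524742593 w 0.05692336715474492
```

View pics/a_scene.png

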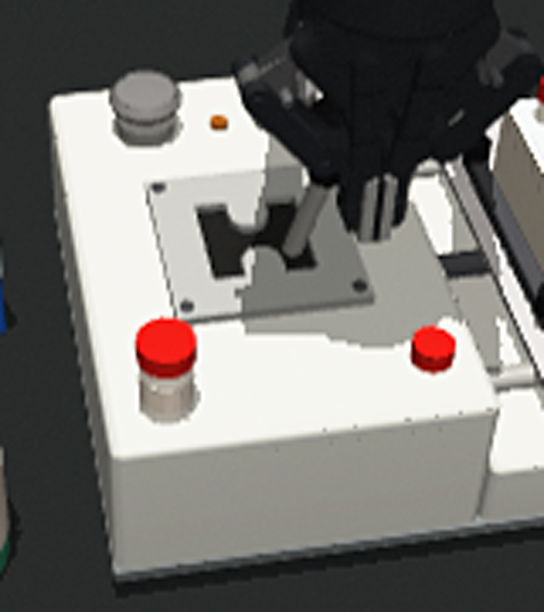

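View pics/a_wrist.png

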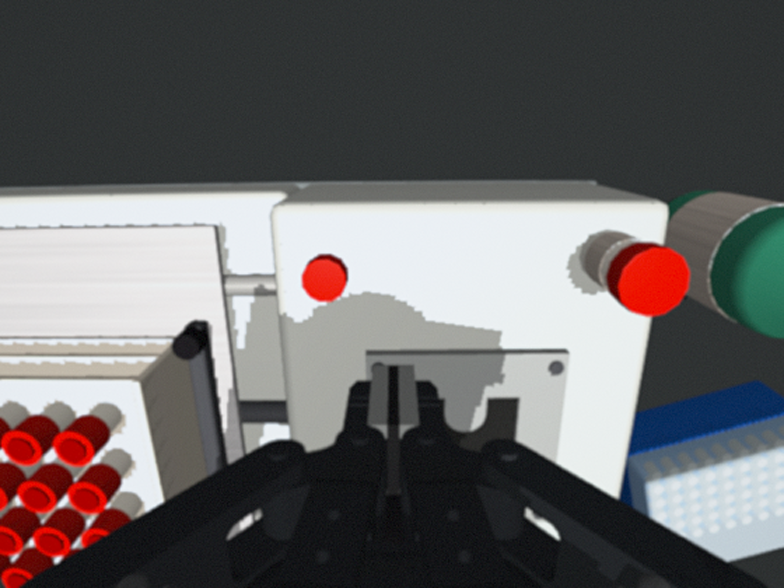

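Request:
jog_arm(
  translation=[
    [0, 8, 0],
    [0, 8, 0],
    [0, 5, 0],
    [0, 5, 0],
    [0, 5, 0],
    [0, 4, 0],
    [0, 0, 0],
    [0, 0, 0],
  ],
  turn=[
    [0, 0, 0],
    [0, 0, 0],
    [0, 0, 0],
    [0, 0, 0],
    [0, 0, 0],
    [0, 0, 0],
    [0, 0, 0],
    [0, 0, 0],
  ],
  hand=[0, 0, 0, 0, 0, 0, 0, 0],
)

```text
t: 4.8
eef_pos: [584.5, 13.0, 176.4]
tcp_rot: [[0.155, -0.988, 0.0], [-0.988, -0.155, -0.0], [0.0, -0.0, -1.0]]
wrist_force: [2.1, -0.6, 2.2]
gripper_width: -0.3
```

```bash
python3 look.py b side scene
```

```text
t 4.8 tcp world [584.486  13.036 176.413] shaker [30.563 35.693] F_shaker [ 1.922 -0.964] 2.1512863453858304 w -0.26362587902976165
```

View pics/b_side.png

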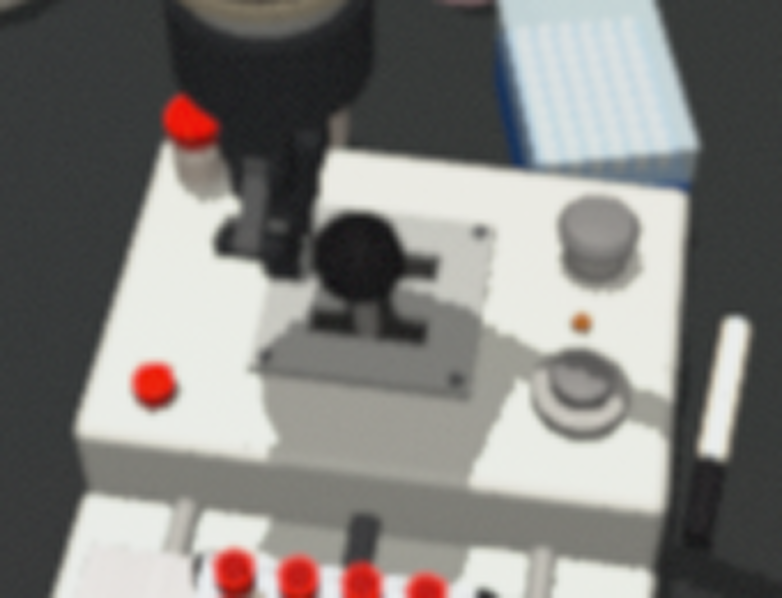

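View pics/b_scene.png

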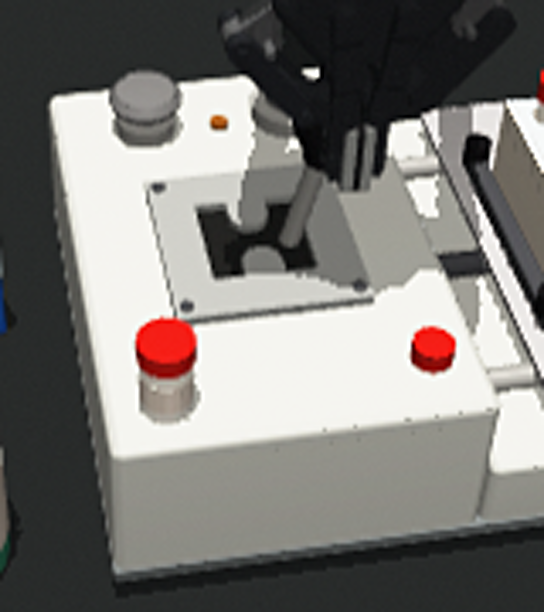

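```bash
cat > kn.py <<'E'
from h import *
import sys
q=np.load('q.npy'); ci=optics.get_calibration('side')
ref=np.array([306,200])/5+[200,195]; b=ref-proj(ci,S2W(q,knob(.086,-.222)))[0]
u=np.array([float(sys.argv[1]),float(sys.argv[2])])/4.6+[190,180]
r=least_squares(lambda a:proj(ci,S2W(q,knob(*a)))[0]+b-u,[0,0]); print(r.x,knob(*r.x),r.fun)
E
python3 kn.py 359 257
```

```text
[ 1.17527667e-04 -2.23722403e-01] [1.83357893e-02 3.54977255e+01 1.91012535e+02] [5.68434189e-14 2.84217094e-14]
```

Request:
jog_arm(
  translation=[
    [0, -10, -5],
    [0, -12, 0],
    [-16, 0, 0],
    [-17, 0, 0],
    [-17, 0, 0],
    [0, 18, 0],
    [0, 18, 0],
    [0, 17, 0],
    [0, 0, 0],
    [6, 0, 0],
    [6, 0, 0],
    [6, 0, 0],
    [6, 0, 0],
    [6, 0, 0],
    [6, 0, 0],
    [6, 0, 0],
    [0, 0, 0],
    [0, 0, 0],
  ],
  turn=[
    [0, 0, 0],
    [0, 0, 0],
    [0, 0, 0],
    [0, 0, 0],
    [0, 0, 0],
    [0, 0, 0],
    [0, 0, 0],
    [0, 0, 0],
    [0, 0, 0],
    [0, 0, 0],
    [0, 0, 0],
    [0, 0, 0],
    [0, 0, 0],
    [0, 0, 0],
    [0, 0, 0],
    [0, 0, 0],
    [0, 0, 0],
    [0, 0, 0],
  ],
  hand=[0, 0, 0, 0, 0, 0, 0, 0, 0, 0, 0, 0, 0, 0, 0, 0, 0, 0],
)

```text
t: 6.7
eef_pos: [552.4, 15.6, 180.7]
tcp_rot: [[0.154, -0.988, -0.001], [-0.988, -0.154, -0.001], [0.001, 0.001, -1.0]]
wrist_force: [0.0, 0.6, 0.3]
gripper_width: -0.0
```

```bash
python3 look.py c side scene
```

```text
t 6.7 tcp world [552.367  15.561 180.718] shaker [-0.74  43.318] F_shaker [0.107 0.55 ] 0.32231898211628285 w -0.04105104770763607
```

View pics/c_side.png

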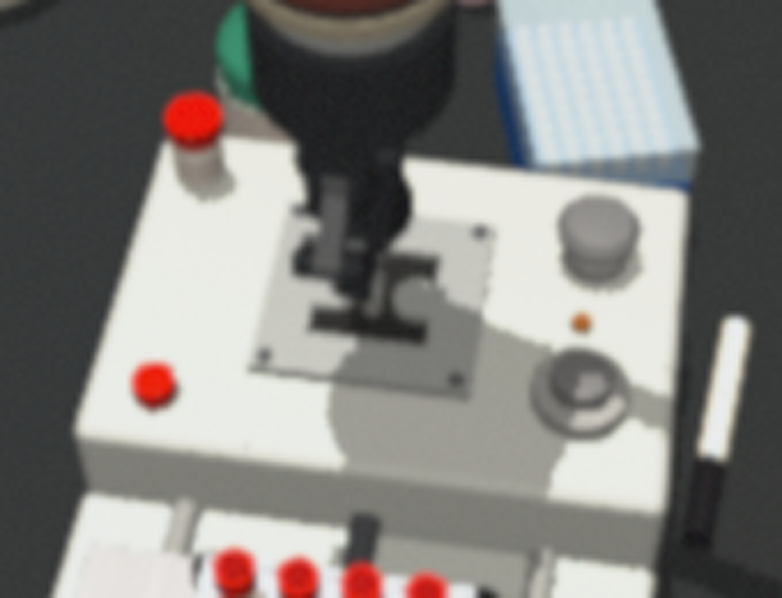

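View pics/c_scene.png

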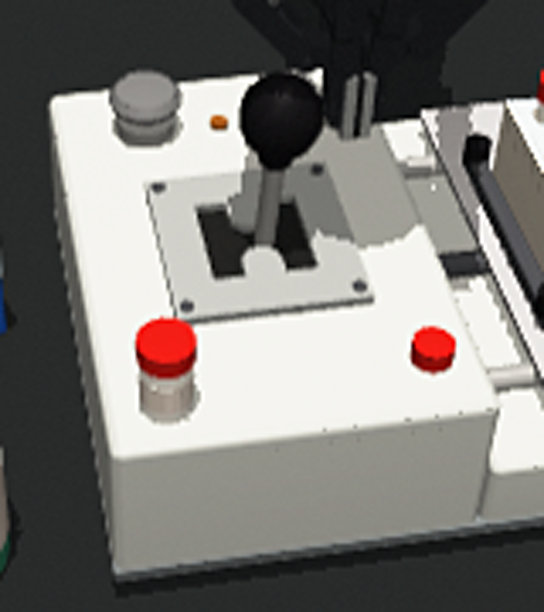

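```bash
cat > kns.py <<'E'
from h import *
import sys
q=np.load('q.npy'); ci=optics.get_calibration('scene')
ref=np.array([334,123])/3.5+[245,155]; b=ref-proj(ci,S2W(q,knob(.086,-.222)))[0]
u=np.array([float(sys.argv[1]),float(sys.argv[2])])/3.4+[240,150]
r=least_squares(lambda a:proj(ci,S2W(q,knob(*a)))[0]+b-u,[0,0]); print(r.x,knob(*r.x))
E
python3 kns.py 281 115
```

```text
[-0.01045088 -0.06075979] [ -1.66902535   9.71505746 194.69606136]
```

Request:
jog_arm(
  translation=[
    [6, 0, 0],
    [6, 0, 0],
    [6, 0, 0],
    [6, 0, 0],
    [6, 0, 0],
    [6, 0, 0],
    [5, 0, 0],
    [4, 0, 0],
    [0, 0, 0],
    [0, 0, 0],
  ],
  turn=[
    [0, 0, 0],
    [0, 0, 0],
    [0, 0, 0],
    [0, 0, 0],
    [0, 0, 0],
    [0, 0, 0],
    [0, 0, 0],
    [0, 0, 0],
    [0, 0, 0],
    [0, 0, 0],
  ],
  hand=[0, 0, 0, 0, 0, 0, 0, 0, 0, 0],
)

```text
t: 7.8
eef_pos: [559.4, -28.7, 181.0]
tcp_rot: [[0.155, -0.988, -0.001], [-0.988, -0.155, -0.001], [0.001, 0.001, -1.0]]
wrist_force: [0.6, 0.1, -0.2]
gripper_width: -0.1
```

```bash
python3 look.py d scene
```

```text
t 7.8 tcp world [559.419 -28.668 181.013] shaker [-0.846 -1.47 ] F_shaker [0.638 0.032] -0.1923593880710311 w -0.10873225800908505
```

View pics/d_scene.png

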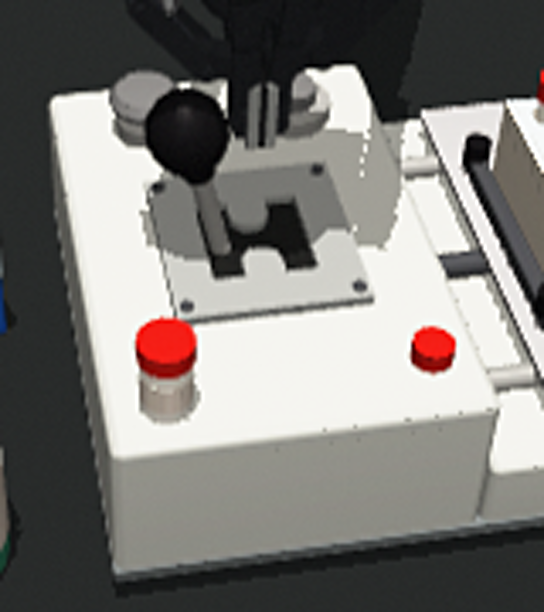

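```bash
python3 kns.py 187 136
```

```text
[0.01202425 0.22292329] [  1.87623619 -35.37061109 191.03012404]
```

Request:
jog_arm(
  translation=[
    [-7, 0, 0],
    [-8, 0, 0],
    [0, 15, 0],
    [0, 17, 0],
    [0, 17, 0],
    [0, 13, 0],
    [16, 0, 3],
    [16, 0, 3],
    [16, 0, 0],
    [0, 0, 0],
    [0, -10, 0],
    [0, -10, 0],
    [0, -8, 0],
    [0, -6, 0],
    [0, -6, 0],
    [0, -6, 0],
    [0, -6, 0],
    [0, -6, 0],
    [0, 0, 0],
    [0, 0, 0],
  ],
  turn=[
    [0, 0, 0],
    [0, 0, 0],
    [0, 0, 0],
    [0, 0, 0],
    [0, 0, 0],
    [0, 0, 0],
    [0, 0, 0],
    [0, 0, 0],
    [0, 0, 0],
    [0, 0, 0],
    [0, 0, 0],
    [0, 0, 0],
    [0, 0, 0],
    [0, 0, 0],
    [0, 0, 0],
    [0, 0, 0],
    [0, 0, 0],
    [0, 0, 0],
    [0, 0, 0],
    [0, 0, 0],
  ],
  hand=[0, 0, 0, 0, 0, 0, 0, 0, 0, 0, 0, 0, 0, 0, 0, 0, 0, 0, 0, 0],
)

```text
t: 9.85
eef_pos: [561.0, -61.3, 175.1]
tcp_rot: [[0.155, -0.988, 0.0], [-0.988, -0.155, 0.0], [-0.0, -0.0, -1.0]]
wrist_force: [-1.2, -0.4, 0.7]
gripper_width: 0.1
```

```bash
python3 look.py e scene side
```

```text
t 9.85 tcp world [560.962 -61.253 175.14 ] shaker [ -4.529 -33.882] F_shaker [-1.203 -0.204] 0.6798397450616318 w 0.1245565453915422
```

View pics/e_scene.png

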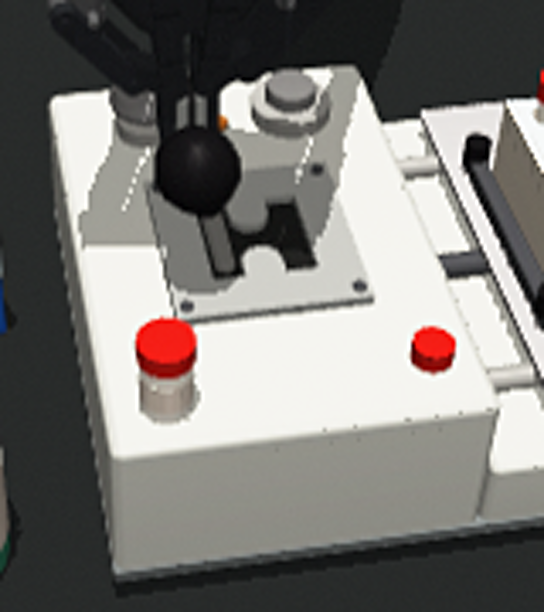

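View pics/e_side.png

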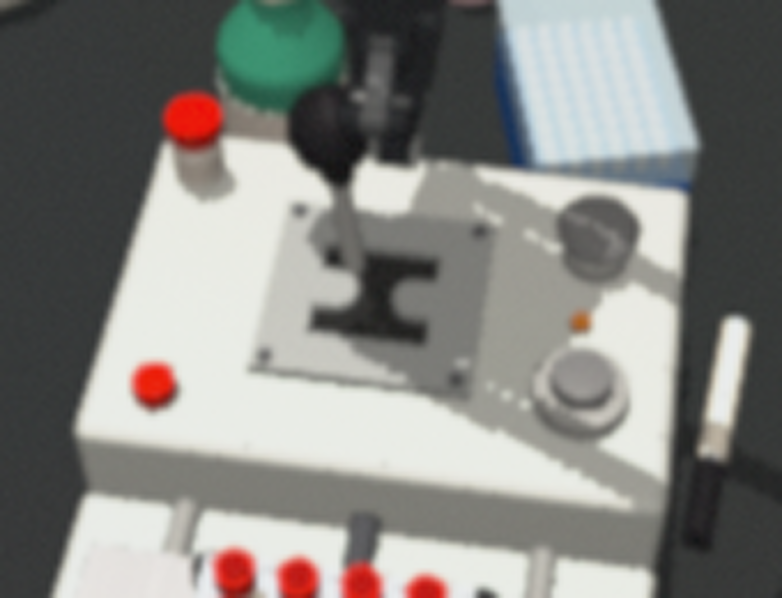

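Request:
jog_arm(
  translation=[
    [0, -6, 0],
    [0, -5, 0],
    [0, -4, 0],
    [0, -2, 0],
    [0, 0, 0],
    [0, 0, 0],
  ],
  turn=[
    [0, 0, 0],
    [0, 0, 0],
    [0, 0, 0],
    [0, 0, 0],
    [0, 0, 0],
    [0, 0, 0],
  ],
  hand=[0, 0, 0, 0, 0, 0],
)

```text
t: 10.55
eef_pos: [576.4, -58.6, 174.4]
tcp_rot: [[0.155, -0.988, -0.003], [-0.988, -0.155, 0.0], [-0.001, 0.003, -1.0]]
wrist_force: [-6.4, -0.4, -1.5]
gripper_width: 0.1
```

Request:
jog_arm(
  translation=[
    [0, -2, 0],
    [0, 0, 0],
    [0, 0, 0],
  ],
  turn=[
    [0, 0, 0],
    [0, 0, 0],
    [0, 0, 0],
  ],
  hand=[0, 0, 0],
)

```text
t: 10.85
eef_pos: [577.2, -58.5, 174.2]
tcp_rot: [[0.155, -0.988, -0.006], [-0.988, -0.155, 0.0], [-0.001, 0.006, -1.0]]
wrist_force: [-11.4, -0.4, 1.8]
gripper_width: 0.1
```

```bash
python3 look.py f scene side
```

```text
t 10.85 tcp world [577.198 -58.512 174.246] shaker [ 11.936 -33.771] F_shaker [-11.29   1.41] 1.76243319842738 w 0.06741340554492992
```

View pics/f_side.png

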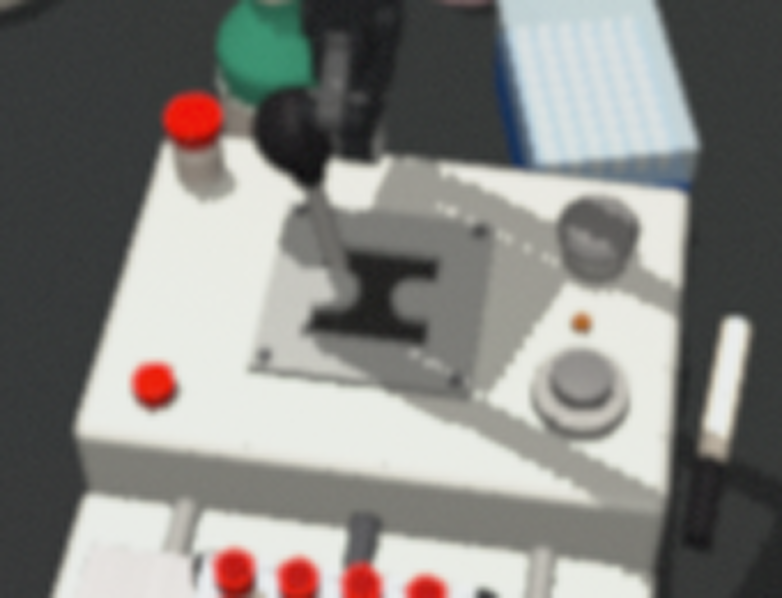

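View pics/f_scene.png

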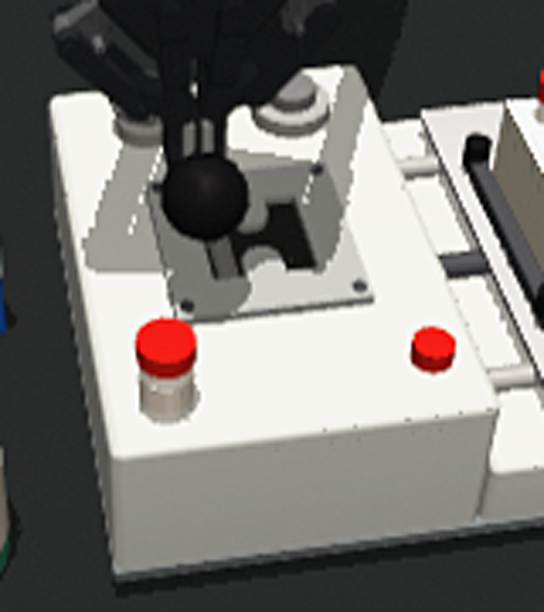

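Request:
jog_arm(
  translation=[
    [0, 8, 0],
    [0, 14, 0],
    [0, 16, 0],
    [-14, 18, 0],
    [-15, 18, 0],
    [-15, 18, 0],
    [-15, 18, 0],
    [-15, 0, 0],
    [0, 0, 15],
    [0, 0, 10],
    [0, 0, 0],
    [0, 0, 0],
  ],
  turn=[
    [0, 0, 0],
    [0, 0, 0],
    [0, 0, 0],
    [0, 0, 0],
    [0, 0, 0],
    [0, 0, 0],
    [0, 0, 0],
    [0, 0, 0],
    [0, 0, 0],
    [0, 0, 0],
    [0, 0, 0],
    [0, 0, 0],
  ],
  hand=[0, 0, 0, 0, 0, 0, 0, 0, 0, 0, 0, 0],
)

```text
t: 12.15
eef_pos: [459.7, -2.6, 150.4]
tcp_rot: [[0.155, -0.988, 0.0], [-0.988, -0.155, -0.0], [0.0, -0.0, -1.0]]
wrist_force: [-1.2, 0.2, 0.7]
gripper_width: -0.0
```

```bash
python3 kns.py 205 196; python3 look.py g scene side
```

```text
[0.25365169 0.21884459] [ 39.25113686 -33.67484315 186.41120564]
t 12.15 tcp world [459.669  -2.639 150.402] shaker [-95.154  40.165] F_shaker [-1.141  0.342] 0.6515165869869062 w -0.009218216936008524
```

View pics/g_side.png

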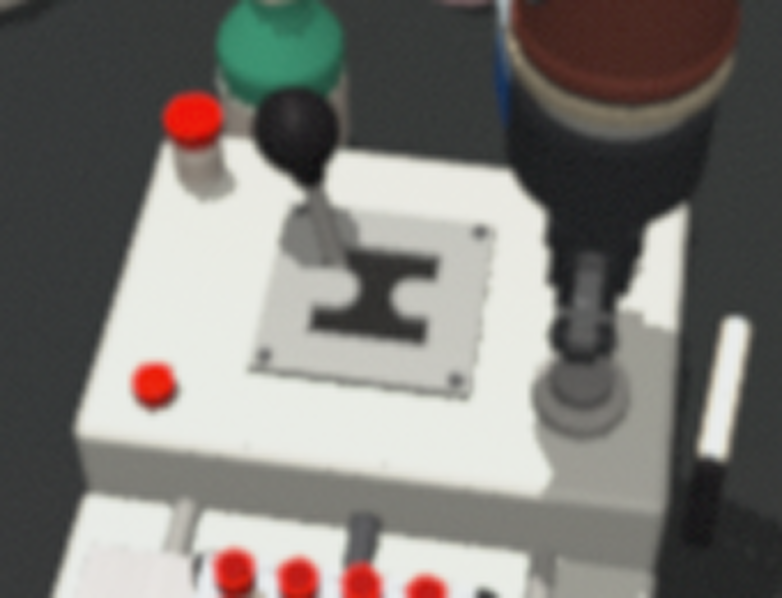

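View pics/g_scene.png

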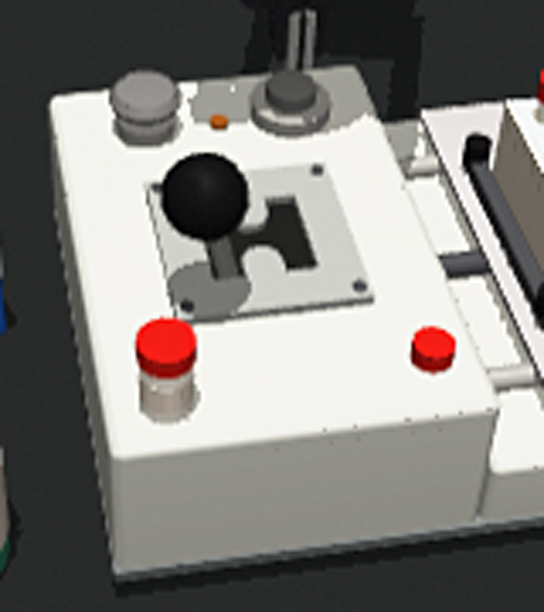

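```bash
python3 kn.py 297 132; python3 kns.py 206 197
```

```text
[0.25496494 0.20675527] [ 39.54743026 -31.82651516 186.73356152] [0.00000000e+00 2.84217094e-14]
[0.25772124 0.2168309 ] [ 39.8855325  -33.33504536 186.32058369]
```

Request:
jog_arm(
  translation=[
    [0, 3, 6],
    [0, 0, 6],
    [0, 0, 3],
    [0, 0, 0],
    [0, 0, 0],
  ],
  turn=[
    [0, 0, 0],
    [0, 0, 0],
    [0, 0, 0],
    [0, 0, 0],
    [0, 0, 0],
  ],
  hand=[0, 0, 0, 0, 0],
)

```text
t: 12.75
eef_pos: [456.3, -2.8, 135.2]
tcp_rot: [[0.155, -0.988, -0.0], [-0.988, -0.155, 0.0], [-0.0, 0.0, -1.0]]
wrist_force: [0.2, -0.3, 0.3]
gripper_width: -0.3
```

Request:
jog_arm(
  translation=[
    [0, 0, 3],
    [0, 0, 3],
    [0, 0, 2],
    [0, 0, 0],
    [0, 0, 0],
  ],
  turn=[
    [0, 0, 0],
    [0, 0, 0],
    [0, 0, 0],
    [0, 0, 0],
    [0, 0, 0],
  ],
  hand=[0, 0, 0, 0, 0],
)

```text
t: 13.25
eef_pos: [456.9, -2.9, 128.0]
tcp_rot: [[0.155, -0.988, 0.001], [-0.988, -0.155, -0.0], [0.0, -0.001, -1.0]]
wrist_force: [-2.1, 0.3, 6.8]
gripper_width: -0.2
```

Request:
jog_arm(
  translation=[
    [0, 0, 2],
    [0, 0, 0],
    [0, 0, 0],
  ],
  turn=[
    [0, 0, 0],
    [0, 0, 0],
    [0, 0, 0],
  ],
  hand=[0, 0, 0],
)

```text
t: 13.55
eef_pos: [457.1, -3.0, 127.8]
tcp_rot: [[0.155, -0.988, 0.001], [-0.988, -0.155, -0.0], [0.001, -0.001, -1.0]]
wrist_force: [-8.5, 1.0, 19.7]
gripper_width: 0.3
```

Request:
jog_arm(
  translation=[
    [0, 0, -3],
    [0, 0, -6],
    [0, 0, -15],
    [0, 0, -30],
    [0, 0, -30],
    [0, 0, -30],
    [0, 0, -30],
    [0, 15, 0],
    [0, 25, 0],
    [0, 25, 0],
    [0, 15, 0],
    [0, 0, 0],
    [0, 0, 0],
    [0, 0, 0],
    [0, 0, 0],
  ],
  turn=[
    [0, 0, 0],
    [0, 0, 0],
    [0, 0, 0],
    [0, 0, 0],
    [0, 0, 0],
    [0, 0, 0],
    [0, 0, 0],
    [0, 0, 0],
    [0, 0, 0],
    [0, 0, 0],
    [0, 0, 0],
    [0, 0, 0],
    [0, 0, 0],
    [0, 0, 0],
    [0, 0, 0],
  ],
  hand=[0, 0, 0, 0, 0, 0, 0, 0, 0, 0, 0, 0, 0, 0, 0],
)

```text
t: 15.05
eef_pos: [377.8, -15.2, 269.2]
tcp_rot: [[0.155, -0.988, -0.0], [-0.988, -0.155, 0.0], [-0.0, 0.0, -1.0]]
wrist_force: [0.1, 0.1, 0.2]
gripper_width: 0.3
```

```bash
python3 look.py i scene side wrist
```

```text
t 15.05 tcp world [377.829 -15.18  269.17 ] shaker [-177.947   40.863] F_shaker [0.153 0.065] 0.19171423385214428 w 0.2737659481105907
```

View pics/i_side.png

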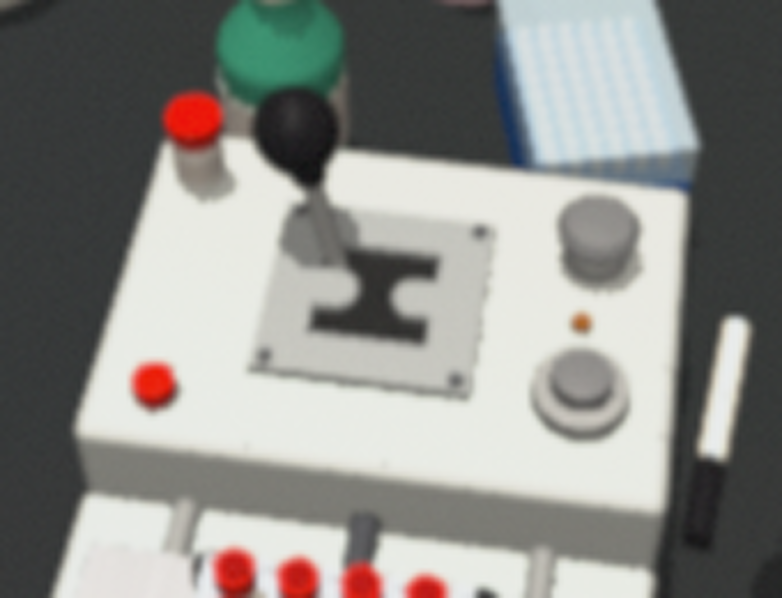

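View pics/i_scene_full.png

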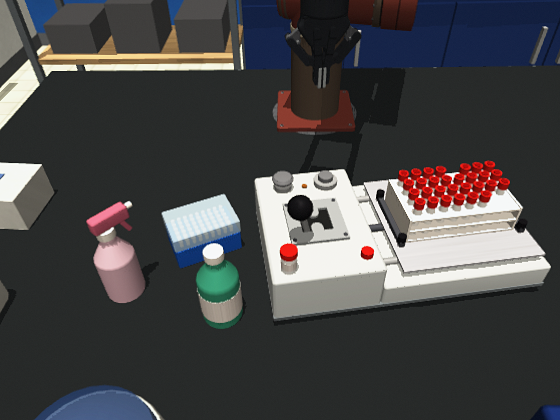

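View pics/i_wrist.png

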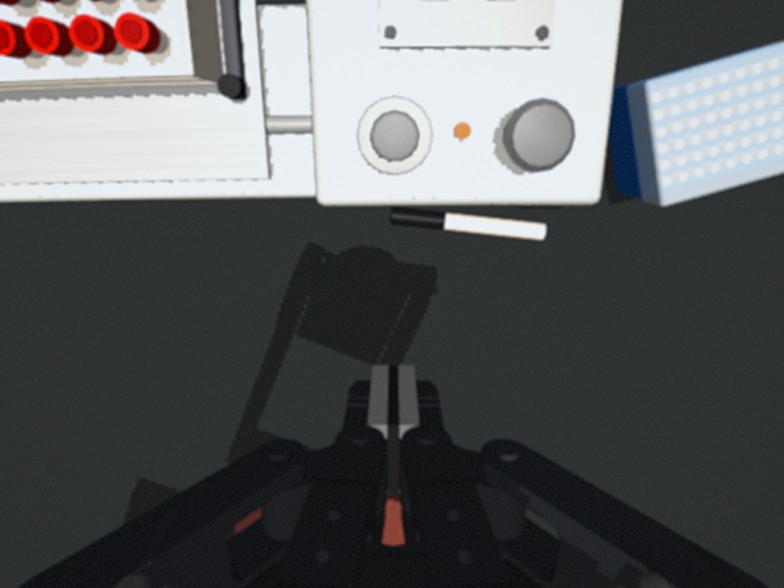

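```bash
python3 -c "
from rig import hand_in; print(hand_in())"
```

```text
the job is handed in; nothing more can be done
None
```

I shifted the shaker into third, then pressed and released the start button, and handed the job in at about 15 s. I used shut fingertips throughout and only pushed. The lever went back to neutral, right across the gate and forward into the right front slot. I then pressed the small flat button and drew the arm clear.

- **Lever:** at the slot's front end the push force rose to about 11 N with almost no further movement, which is well over the 3–4 N of friction. Afterwards the pictures show the stem at the front of the right slot. They put the fore angle at about 0.255–0.258 rad, slightly under the nominal 0.265. I took that as measuring error of 1–2 mm. The sideways angle read 0.207–0.219, against a nominal 0.22.
- **Start button:** the fingertips stopped at 127.8 mm, where fully in is 128 mm, with about 20 N on them. The last pictures show the button out again.
- **Everything else:** I never touched the stop button. The last pictures show the vial, cap, tip box, bottles and marker where they were, and the wrist force at zero with the robot touching nothing.

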